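# Point out the oversize book and its tray

## Task

Show the shelving assistant what goes where by pointing with the fingertips, touching nothing. First point down at the one oversize (tallest) book in the upright row, holding the fingertips two to three centimetres above the middle of its top edge for two full seconds; then point in the same way, just above the rim, at the middle of the empty grey tray, and finish while still pointing there. Travel well above everything, do not come down over any other book or over the tray that has books in it, and leave everything where it is.

Things in the scene. Friction and masses are not known exactly. Their poses are not given: they have to be found in the camera images.
- tall_top (a point): the oversize volume, the one clearly taller than the rest of the row: hardback standing upright in the row, 145 mm deep (its x axis, spine at +x), 36 mm thick (its y axis, along the row), 215 mm tall (z up); this point is the middle of its top edge. Loose, stands freely. Its place in the row of five changes
- short1_top (a point): an ordinary volume: hardback standing upright in the row, 125 mm deep (its x axis, spine at +x), 36 mm thick (its y axis, along the row), 170 mm tall (z up); this point is the middle of its top edge. Loose, stands freely
- short2_top (a point): an ordinary volume: hardback standing upright in the row, 125 mm deep (its x axis, spine at +x), 35 mm thick (its y axis, along the row), 166 mm tall (z up); this point is the middle of its top edge. Loose, stands freely
- short3_top (a point): an ordinary volume: hardback standing upright in the row, 125 mm deep (its x axis, spine at +x), 36 mm thick (its y axis, along the row), 170 mm tall (z up); this point is the middle of its top edge. Loose, stands freely
- short4_top (a point): an ordinary volume: hardback standing upright in the row, 125 mm deep (its x axis, spine at +x), 34 mm thick (its y axis, along the row), 168 mm tall (z up); this point is the middle of its top edge. Loose, stands freely
- empty_tray_mid (a point): the empty tray: open grey steel tray, 200 mm (x) by 150 mm (y), 55 mm high, 3 mm walls and floor, fixed to the desk, open at the top; this point is the middle of its mouth at rim height, z up. Nothing is in it
- full_tray_mid (a point): the tray in use: open grey steel tray, 200 mm (x) by 150 mm (y), 55 mm high, 3 mm walls and floor, fixed to the desk, open at the top; this point is the middle of its mouth at rim height, z up. Two small books lie in it, stacked, and rise 4 mm above the rim. It and the empty tray look the same and may change places
- stand: the book row's stand, fixed: wooden base 170 x 236 mm, 12 mm thick, with a 120 mm high, 3 mm thick steel bookend near each end (112 mm from the middle along y); origin at the middle of its underside; its y axis runs along the row. The five books stand on it at 41 mm pitch
- flat1: lower book lying in the tray in use, 165 x 115 x 30 mm; origin at the middle of its underside
- flat2: upper book lying on it, 150 x 105 x 26 mm; origin at the middle of its underside
- pencup: black empty pen cup, 76 mm across, 100 mm high; origin at the middle of its underside; stands beyond the work
- stamp: wooden hand stamp, base 30 x 60 mm, 82 mm high; origin at the middle of its underside
- tin: flat steel ink-pad tin, 77 x 117 x 20 mm; origin at the middle of its underside
Mind the look-alikes: they are no part of the job. Leave any purple look-alike of the part that bears tall_top alone.

How it is judged:
On the way, in this order (a step that is already met when the one before it is completed fails the run):
1. the fingertips are held just above the middle of the oversize book's top edge (x of the grasp point in the frame of tall_top between -0.06 and 0.06 m and y of the grasp point in the frame of tall_top between -0.016 and 0.016 m and z of the grasp point in the frame of tall_top between 0.019 and 0.07 m), for 1.5 s.
2. then the fingertips are held just above the middle of the empty tray (horizontal distance between the grasp point and empty_tray_mid below 0.045 m and z of the grasp point in the frame of empty_tray_mid between -0.005 and 0.075 m), for 0.3 s.
At the end, for the whole second after the job is handed in: Fingertips end up to about 55 mm above the rim of the empty tray (at most 24 mm below it), within 45 mm of its middle sideways, after 1.5 s up to 50 mm above the oversize book (16 mm across, 60 mm along its top); nothing is touched, nothing has moved over 8 mm, the oversize book is upright (all of step 2 and not (contact force between any of the arm, the fingers and anything else above 0.5 N) and not (distance of any of tall_top, short1_top, short2_top, short3_top, short4_top, flat1, flat2, pencup, stamp, tin from where it was at the start of the episode above 0.008 m) and angle between tall_top's own z axis and vertical below 0.05 rad).
It fails at once if the robot touches something (over 0.5 N) (contact force between any of the arm, the fingers and anything else above 0.5 N).
It fails at once if a book or desk thing is moved, lifted or carried (over 8 mm) (distance of any of tall_top, short1_top, short2_top, short3_top, short4_top, flat1, flat2, pencup, stamp, tin from where it was at the start of the episode above 0.008 m).
It fails at once if the fingertips come down over another book of the row ((x of the grasp point in the frame of short1_top between -0.06 and 0.06 m and y of the grasp point in the frame of short1_top between -0.016 and 0.016 m and z of the grasp point in the frame of short1_top between 0 and 0.06 m) or (x of the grasp point in the frame of short2_top between -0.06 and 0.06 m and y of the grasp point in the frame of short2_top between -0.016 and 0.016 m and z of the grasp point in the frame of short2_top between 0 and 0.06 m) or (x of the grasp point in the frame of short3_top between -0.06 and 0.06 m and y of the grasp point in the frame of short3_top between -0.016 and 0.016 m and z of the grasp point in the frame of short3_top between 0 and 0.06 m) or (x of the grasp point in the frame of short4_top between -0.06 and 0.06 m and y of the grasp point in the frame of short4_top between -0.016 and 0.016 m and z of the grasp point in the frame of short4_top between 0 and 0.06 m)).
It fails at once if the fingertips come down over the tray that has books in it (horizontal distance between the grasp point and full_tray_mid below 0.05 m and z of the grasp point in the frame of full_tray_mid between -0.02 and 0.075 m).
It also fails if it takes over 43 s, if anything falls off the work surface, if the arm or the gripper's body presses on something with over 40 N, if the wrist force passes 120 N, or if a joint passes its speed limit or range.

## Robot

A 6-joint arm with a two-finger parallel gripper is mounted at the origin on the work surface. World frame = base frame: x ahead of the robot, y to its left, z up, the work surface at z = 0. Lengths are in m, angles in rad, forces in N, time in s.
With the tool pointing down it reaches from about 0.35 to 0.975 m from the base axis. Payload 4.9 kg.
Tool frame: the origin (TCP) lies on the mounting face of the last link; the fingertips stand 173 mm ahead of it and the grasp point (between the pads) lies 155 mm ahead of it; y points along the fingers, x is the direction in which the jaws open and shut, and the axes are right-handed (so a half turn about y gives the same grasp; the last joint's range is limited). The gripper opens to 85 mm and grips with 20 to 120 N. Pads are 22 mm wide; open, the fingers measure 114 mm over their backs; the gripper's body (76 mm by 85 mm) begins 54 mm behind the grasp point. The pads swing forward as they close: fully open they stand 13 mm farther back than shut.
Start: joints at [-1.231, 0.053, 1.613, -0, 1.476, -0.119], TCP at [0.277, -0.56, 0.405] pointing down, gripper open.
Joint ranges: [-3.01, 3.01], [-1.01, 2.22], [0.06, 2.58], [-1.02, 4.17], [0.09, 2.62], [-3.14, 3.14]. Speed limits (rad/s): [2.57, 2.57, 3.14, 3.14, 3.14, 3.14].

## Interface

Orientations are given as a unit quaternion [w, x, y, z].
In Python, from plant import manip gives the robot as it stands. The module is installed in compiled form; this text tells all that it offers.
- The arm moves only by the tool carry_out, never from a script. Its argument "moves" is one flat list of numbers, 7 for each row, row after row: the turn, a rotation vector about the world's x, y, z in rad, then the shift along the world's x, y, z in cm, then the finger opening in cm, from 0 to 8.54. In form: [wx, wy, wz, tx, ty, tz, hand, wx, wy, wz, tx, ty, tz, hand, ...]. A call has 1 to 20 rows; each row shifts and turns the commanded pose from where the row before left it; what a row does not reach is not made up. A row lasts 1/8 s, in which the tool goes at most 62.5 mm and 10.7 degrees, less where a joint would pass 70% of its speed; a pose out of reach is approached as far as the arm can. A call is refused whole if a number of a shift passes 6.25 or a number of a turn 0.188, either way. A call with a gripper value outside its range is refused whole. The fingers move at their own pace and stop on an object; the grip force is fixed at half the most. Time passes only in rows, so rows that do not move let the fingers close. It gives the time, the measured TCP pose, the force and the opening at its end, in the units of the state.
- manip.state(): the state, without advancing time (a new reading comes with each control period).
- manip.grab_frame(name): name is "side" or "top"; returns a dict with "img" (420x560x3 uint8, red, green, blue), "range_z" (420x560 float32, m along the optical axis (not along the pixel's ray), 0 where there is no reading), "fovy" (degrees; the focal length in pixels is half the picture's height over the tangent of half this angle, whatever the lens; pixels are square), "cx", "cy" (the principal point, pixels), "rvec" (rotation vector, rad) and "tvec" (3), from world to camera coordinates, as OpenCV has them. Camera axes: x right, y down, z forward; pixel columns grow to the right and rows downward; lengths in m; the calibration is good to about 2 mm. A picture is of the moment at which its call begins.
- manip.job_done(): hands the job in, once; it reports no verdict.
The state is a dict: "time": time; "joint_pos": joint angles; "joint_vel": joint speeds; "joint_efforts": joint torques, N m; "tool_pos": TCP position; "tool_rot": TCP orientation; "contact_force": force on the tool from outside, world axes, zero at the start; "ft_torque": the same for the moment, N m; "gripper_width": opening from 0.0 (shut) to 1.0 (fully open).
Only numpy, scipy, OpenCV 4.12 (cv2) and the standard library are available. Lean on these libraries where they do the work, as an engineer would, in place of code of your own. Each camera call takes 0.05 s, during which the arm holds its last target. There are 200 camera calls.

## Working session

There is one attempt and no reset: what is moved stays moved. The work goes in short steps, Python scripts to look and compute and a tool call to move; the robot and the scene stay as the last step left them, time stands still between calls to the robot, and variables do not carry over. Pictures are saved under pics/ and viewed, and the job is handed in when it is done.

Besides the shell and the picture viewer there is one more tool, called after "Call:" in YAML: its name, and indented under it one key for each argument. carry_out: Moves the arm, as the interface text tells. Its arguments: {"type":"object","properties":{"moves":{"type":"array","items":{"type":"number"}}},"required":["moves"]}

```bash
mkdir -p pics && cat > h.py <<'E'
import numpy as np, cv2
from plant import manip
def grab(n):
    f=manip.grab_frame(n); im=f["img"]; z=f["range_z"]; h,w=z.shape
    fl=h/2/np.tan(np.radians(f["fovy"])/2)
    v,u=np.mgrid[:h,:w]
    P=np.dstack([(u-f["cx"])*z/fl,(v-f["cy"])*z/fl,z])
    R=cv2.Rodrigues(np.array(f["rvec"],float))[0]
    W=(P-np.array(f["tvec"]).ravel())@R
    W[z==0]=np.nan
    return im,W
E
python3 - <<'E'
from h import *
for n in("top","side"):
    im,W=grab(n); cv2.imwrite(f"pics/{n}1.png",im[...,::-1]); np.save(n,W)
s=manip.state(); print(s["time"],s["tool_pos"],s["tool_rot"],s["gripper_width"])
E
```

```text
0.1 [ 0.27671395 -0.56014584  0.40359616] [ 0.60099707 -0.60020512  0.37370897 -0.37269014] 1.0008305757858489
```

View pics/top1.png

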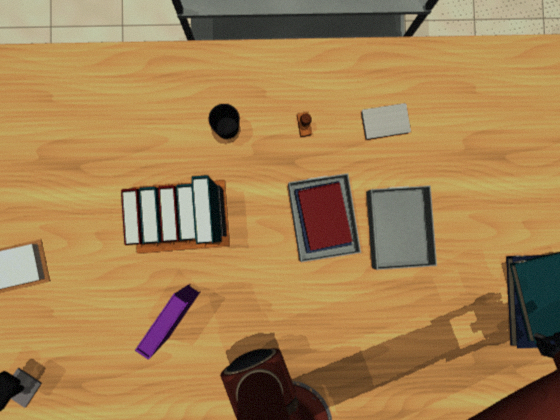

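View pics/side1.png

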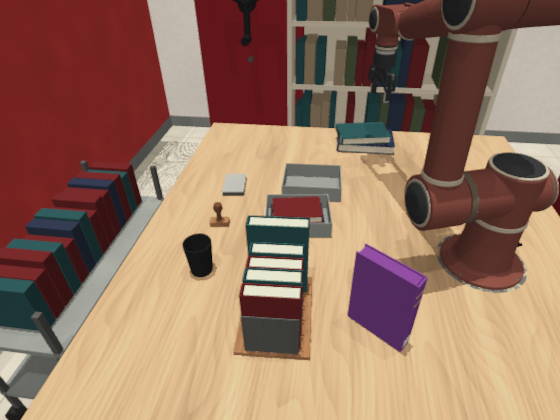

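The top view shows these candidates:
- **Books:** the row spans u 123–222, and the one at (203,210) looks tallest. The purple look-alike at (165,322) is not part of the job.
- **Trays:** the tray at (323,217) has books in it, and the one at (401,228) is empty.

Next I'll measure heights and take a close crop.

```bash
python3 - <<'E'
from h import *
W=np.load("top.npy"); im=cv2.imread("pics/top1.png")
for u in range(120,232,6): print(u,np.round(W[212,u],3))
def rect(m,name):
    m=m.astype(np.uint8); n,l,st,c=cv2.connectedComponentsWithStats(m)
    for i in range(1,n):
        if st[i,4]>60:
            p=W[l==i]; r=cv2.minAreaRect(p[:,:2].astype(np.float32)); print(name,st[i],np.round(r[0],4),np.round(r[1],4),round(r[2],1),"z",np.round(np.median(p[:,2]),3))
z=W[...,2]; roi=np.zeros(z.shape,bool); roi[90:275,100:450]=1
rect(roi&(z>.2)&(z<.26),"tall")
rect(roi&(z>.17)&(z<.195),"short")
rim=roi&(z>.045)&(z<.07); rim[:,:285]=0
rect(rim,"rim")
W2=np.load("side.npy")
m=(W2[...,2]>.205)&(W2[...,2]<.26); m[:200]=0;m[:,320:]=0; rect2=W2[m]; print("side",np.round(np.nanmin(rect2,0),3),np.round(np.nanmax(rect2,0),3),m.sum())
a=cv2.resize(im[165:275,105:445],(800,259),interpolation=cv2.INTER_CUBIC)
cv2.imwrite("pics/crop1.png",a)
E
```

```text
120 [0.555 0.412 0.001]
126 [0.545 0.348 0.175]
132 [0.544 0.333 0.18 ]
138 [0.544 0.321 0.177]
144 [0.544 0.308 0.175]
150 [0.543 0.295 0.177]
156 [0.543 0.28  0.182]
162 [0.543 0.268 0.176]
168 [0.542 0.255 0.176]
174 [0.542 0.242 0.176]
180 [0.542 0.228 0.18 ]
186 [0.541 0.215 0.178]
192 [0.541 0.202 0.18 ]
198 [0.538 0.182 0.225]
204 [0.538 0.17  0.222]
210 [0.537 0.156 0.23 ]
216 [0.543 0.155 0.113]
222 [0.543 0.142 0.103]
228 [0.548 0.135 0.004]
tall [ 192  175   23   70 1216] [0.5437 0.1732] [0.145  0.0368] 3.0 z 0.223
short [177 184  19  57 854] [0.5421 0.215 ] [0.1237 0.035 ] 3.1 z 0.179
short [139 187  22  57 956] [0.5373 0.2961] [0.1236 0.0371] 3.1 z 0.179
short [159 186  20  57 870] [0.5392 0.2552] [0.1246 0.036 ] 2.9 z 0.175
short [121 188  21  58 908] [0.5347 0.3367] [0.1246 0.0357] 2.8 z 0.177
rim [289 174  72  89 447] [ 0.5259 -0.1066] [0.2003 0.1506] 7.3 z 0.054
rim [ 298  183   55   68 2573] [ 0.5291 -0.1076] [0.1503 0.1056] 10.4 z 0.059
rim [370 186  67  84 538] [ 0.4961 -0.3019] [0.2004 0.1523] 2.3 z 0.053
side [0.471 0.151 0.205] [0.616 0.198 0.23 ] 1097
```

View pics/crop1.png

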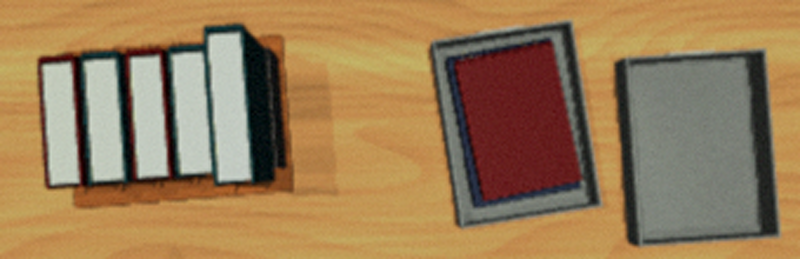

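Identified so far:
- **Oversize book:** top middle at (0.544, 0.173), height about 0.227.
- **Empty tray:** middle at (0.496, -0.302), rim at 0.055.

I'll lift, close the fingers, then travel high to above the tall book. It sits at the -y end of the row, so the path crosses no other book.

Call:
carry_out:
  moves: [0,0,0,0,0,5,0,0,0,0,0,0,5,0,0,0,0,1.48,4.07,0,0,0,0,0,1.48,4.07,0,0,0,0,0,1.48,4.07,0,0,0,0,0,1.48,4.07,0,0,0,0,0,1.48,4.07,0,0,0,0,0,1.48,4.07,0,0,0,0,0,1.48,4.07,0,0,0,0,0,1.48,4.07,0,0,0,0,0,1.48,4.07,0,0,0,0,0,1.48,4.07,0,0,0,0,0,1.48,4.07,0,0,0,0,0,1.48,4.07,0,0,0,0,0,1.48,4.07,0,0,0,0,0,1.48,4.07,0,0,0,0,0,1.48,4.07,0,0,0,0,0,1.48,4.07,0,0,0,0,0,1.48,4.07,0,0,0,0,0,1.48,4.07,0,0]

```text
time: 2.6
tool_pos: [0.5434, 0.1737, 0.5041]
tool_rot: [-0.6, 0.601, -0.373, 0.373]
contact_force: [1.0, -0.7, 0.9]
gripper_width: 0.001
```

```bash
python3 - <<'E'
from h import *
im,W=grab("side"); np.save("side2",W); cv2.imwrite("pics/side2.png",cv2.resize(im[80:360,180:460],(780,780*280//280))[:600,:,::-1])
m=(W[...,2]>.205)&(W[...,2]<.4)&(abs(W[...,1]-.173)<.06)&(abs(W[...,0]-.544)<.1)
p=W[m]
for a in np.arange(.2,.4,.01):
    q=p[(p[:,2]>=a)&(p[:,2]<a+.01)]
    if len(q): print(round(a,2),len(q),np.round(np.median(q,0),3))
s=manip.state(); print(s["tool_pos"],s["tool_rot"])
E
```

```text
0.2 115 [0.536 0.192 0.208]
0.21 225 [0.543 0.192 0.215]
0.22 766 [0.543 0.175 0.224]
0.32 1 [0.535 0.173 0.33 ]
0.33 27 [0.544 0.182 0.337]
0.34 47 [0.542 0.184 0.345]
0.35 49 [0.541 0.185 0.356]
0.36 31 [0.542 0.184 0.364]
0.37 33 [0.551 0.187 0.378]
0.38 61 [0.543 0.2   0.384]
0.39 67 [0.541 0.195 0.396]
[0.54408871 0.17701997 0.50348567] [ 0.60214171 -0.60041451  0.37300262 -0.37120995]
```

View pics/side2.png

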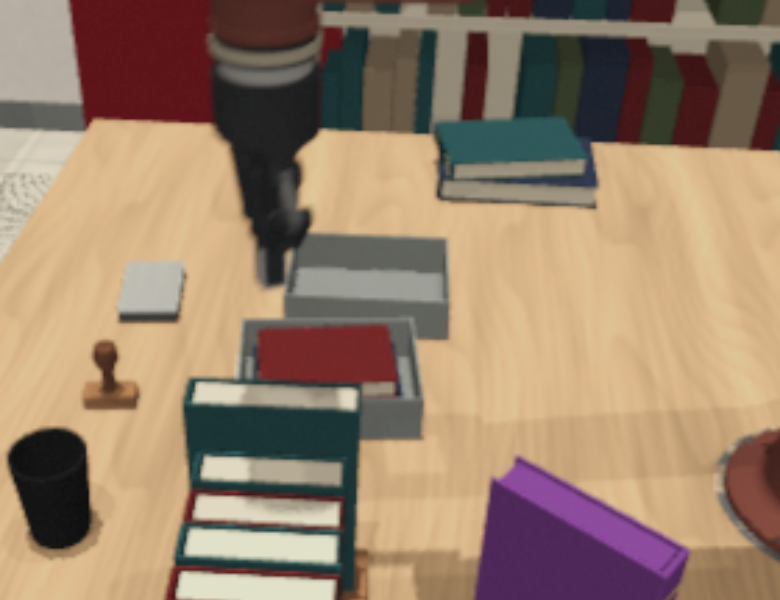

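The side crop shows the shut fingertips at (268,283), above the oversize book's top edge at (275,395). Their measured height of about 0.33 matches the kinematics. I'll shift 3 mm in -y, come down 7.8 cm and hold.

Call:
carry_out:
  moves: [0,0,0,0,-0.3,0,0,0,0,0,0,0,-2,0,0,0,0,0,0,-2,0,0,0,0,0,0,-2,0,0,0,0,0,0,-1.2,0,0,0,0,0,0,-0.6,0,0,0,0,0,0,0,0,0,0,0,0,0,0,0,0,0,0,0,0,0,0,0,0,0,0,0,0,0]

```text
time: 3.9
tool_pos: [0.5433, 0.1693, 0.4272]
tool_rot: [0.601, -0.6, 0.373, -0.373]
contact_force: [-0.5, -0.2, -0.2]
gripper_width: -0.002
```

```bash
python3 - <<'E'
from h import *
im,W=grab("side"); cv2.imwrite("pics/side3.png",cv2.resize(im[120:300,200:380],(600,600))[:,:,::-1])
p=W[(W[...,2]>.2)&(W[...,2]<.29)&(abs(W[...,1]-.173)<.06)&(abs(W[...,0]-.544)<.1)]
for a in np.arange(.2,.29,.01):
    q=p[(p[:,2]>=a)&(p[:,2]<a+.01)]
    if len(q): print(round(a,2),len(q),np.round(np.median(q,0),3))
s=manip.state(); print(s["time"],s["tool_pos"],s["contact_force"])
E
```

```text
0.2 218 [0.54  0.192 0.205]
0.21 212 [0.543 0.192 0.215]
0.22 773 [0.543 0.175 0.224]
0.23 1 [0.6   0.165 0.23 ]
0.25 12 [0.544 0.175 0.256]
0.26 38 [0.542 0.18  0.266]
0.27 40 [0.543 0.181 0.276]
0.28 35 [0.543 0.18  0.284]
3.95 [0.54322667 0.16930351 0.42709718] [ 0.80067865 -0.54179123 -0.49221538]
```

View pics/side3.png

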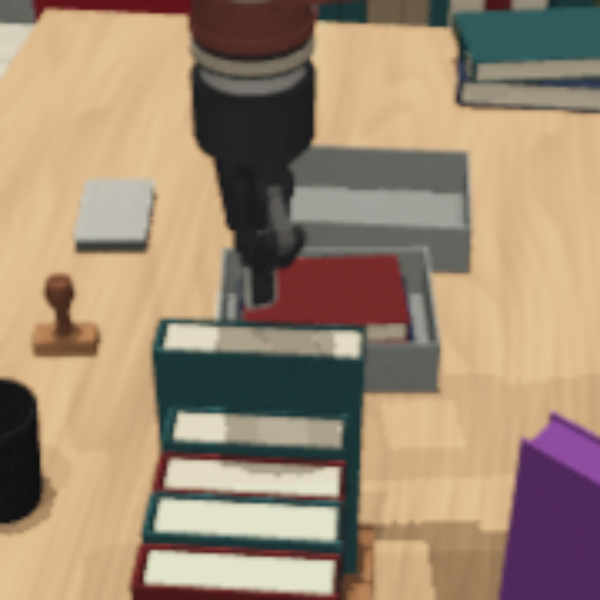

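The fingertips at (262,300) are about 27 mm above the oversize book's page top at (262,340). A 4 mm shift in +y will centre them, and then I'll hold for over 2 s.

Call:
carry_out:
  moves: [0,0,0,0,0.4,-0.2,0,0,0,0,0,0,0,0,0,0,0,0,0,0,0,0,0,0,0,0,0,0,0,0,0,0,0,0,0,0,0,0,0,0,0,0,0,0,0,0,0,0,0,0,0,0,0,0,0,0,0,0,0,0,0,0,0,0,0,0,0,0,0,0,0,0,0,0,0,0,0,0,0,0,0,0,0,0,0,0,0,0,0,0,0,0,0,0,0,0,0,0,0,0,0,0,0,0,0,0,0,0,0,0,0,0,0,0,0,0,0,0,0,0,0,0,0,0,0,0,0,0,0,0,0,0,0,0,0,0,0,0,0,0]

```text
time: 6.45
tool_pos: [0.5432, 0.1733, 0.4247]
tool_rot: [-0.601, 0.601, -0.373, 0.373]
contact_force: [-0.0, 0.0, -0.3]
gripper_width: 0.002
```

Held 2.5 s. Next I'll rise and travel high to the empty tray.

Call:
carry_out:
  moves: [0,0,0,0,0,3,0,0,0,0,0,0,5,0,0,0,0,-0.39,-3.96,0,0,0,0,0,-0.39,-3.96,0,0,0,0,0,-0.39,-3.96,0,0,0,0,0,-0.39,-3.96,0,0,0,0,0,-0.39,-3.96,0,0,0,0,0,-0.39,-3.96,0,0,0,0,0,-0.39,-3.96,0,0,0,0,0,-0.39,-3.96,0,0,0,0,0,-0.39,-3.96,0,0,0,0,0,-0.39,-3.96,0,0,0,0,0,-0.39,-3.96,0,0,0,0,0,-0.39,-3.96,0,0,0,0,0,0,0,0,0,0,0,0,0,0,0,0]

```text
time: 8.45
tool_pos: [0.4964, -0.3017, 0.5046]
tool_rot: [0.601, -0.6, 0.373, -0.373]
contact_force: [0.0, -1.3, -0.1]
gripper_width: 0.002
```

```bash
python3 - <<'E'
from h import *
im,W=grab("side"); cv2.imwrite("pics/side4.png",cv2.resize(im[60:260,200:400],(600,600))[:,:,::-1])
print(manip.state()["tool_pos"])
E
```

```text
[ 0.49651884 -0.301267    0.5047561 ]
```

View pics/side4.png

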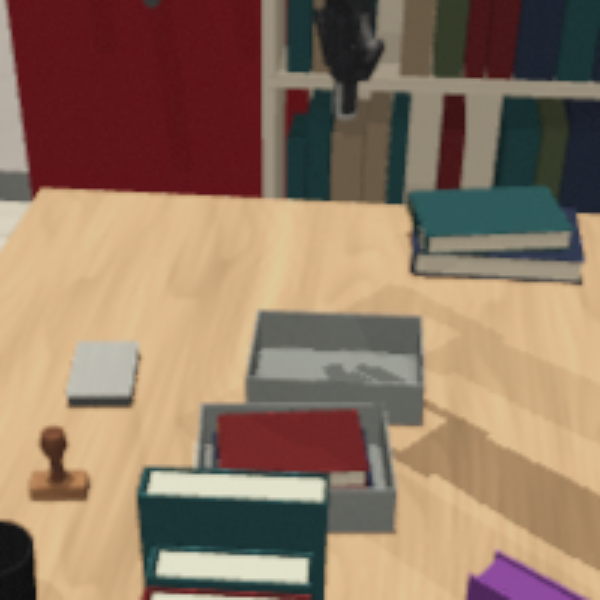

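The fingertips at (345,110) are directly over the empty tray, whose middle is near (335,365), and nothing has been disturbed. I'll come down 25.4 cm, which puts the tips about 22 mm above the rim, and hold.

Call:
carry_out:
  moves: [0,0,0,0,0,-3,0,0,0,0,0,0,-4,0,0,0,0,0,0,-4,0,0,0,0,0,0,-4,0,0,0,0,0,0,-4,0,0,0,0,0,0,-3,0,0,0,0,0,0,-2,0,0,0,0,0,0,-1,0,0,0,0,0,0,-0.4,0,0,0,0,0,0,0,0,0,0,0,0,0,0,0,0,0,0,0,0,0,0,0,0,0,0,0,0,0,0,0,0,0,0,0,0,0,0,0,0,0,0,0,0,0,0,0,0,0,0,0,0,0,0,0,0,0]

```text
time: 10.62
tool_pos: [0.4964, -0.3019, 0.2506]
tool_rot: [0.601, -0.601, 0.373, -0.373]
contact_force: [0.3, -0.0, 0.3]
gripper_width: 0.0
```

```bash
python3 - <<'E'
from h import *
im,W=grab("side"); cv2.imwrite("pics/side5.png",cv2.resize(im[60:360,180:480],(600,600))[:,:,::-1])
p=W[(W[...,2]>.065)&(W[...,2]<.12)&(abs(W[...,1]+.302)<.05)&(abs(W[...,0]-.496)<.08)]
print("tip lowest",np.round(np.nanmin(p[:,2]),3),"med",np.round(np.median(p,0),3))
p=W[(W[...,2]>.22)&(W[...,2]<.24)&(abs(W[...,1]-.173)<.04)&(abs(W[...,0]-.544)<.09)]
print("tall mid",np.round((p.min(0)+p.max(0))/2,3)); s=manip.state(); print(s["tool_pos"],s["time"],s["contact_force"])
E
```

```text
tip lowest 0.077 med [ 0.498 -0.293  0.098]
tall mid [0.543 0.175 0.225]
[ 0.49638177 -0.3019665   0.25071394] 10.675 [-0.04095984 -0.27772371 -0.2133319 ]
```

View pics/side5.png

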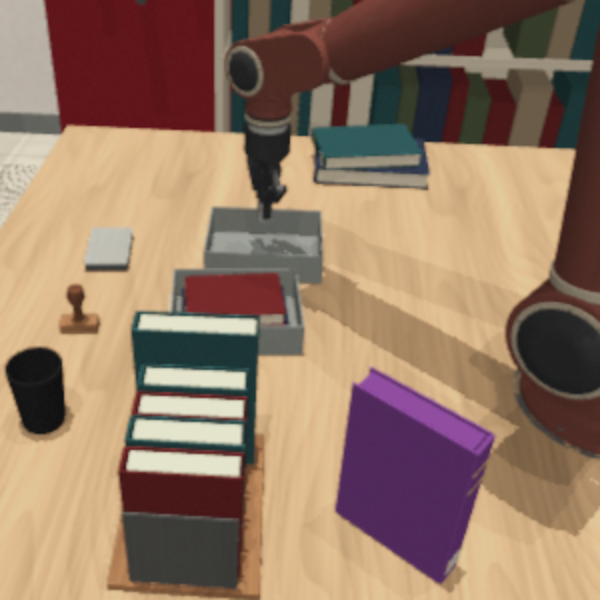

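The fingertips at (267,215) are at z 0.077, 22 mm above the middle of the empty tray. All objects look unmoved, so I'm handing in.

```bash
python3 -c "
from plant import manip
print(manip.job_done())"
```

```text
the job is handed in; nothing more can be done
None
```

I pointed the closed fingertips at the oversize book, then at the empty tray, and handed the job in at about 10.7 s with the arm still pointing there. No verdict was reported.

- **Oversize book:** the tips were held about 25 mm above the middle of its top edge, at (0.543, 0.173), for about 2.4 s.
- **Empty tray:** I travelled high to its middle at (0.496, -0.302). The last look showed the tips at z = 0.077, about 22 mm above the rim.
- **Nothing disturbed:** the oversize book measured within 2 mm of its first position and everything else looked unmoved by eye. The force readings I saw were at noise level (about 1.5 N or less), too coarse to rule out a 0.5 N touch on their own, but the pictures showed clear gaps.
- **One disagreement:** just after the first travel, the measured y (0.177) was about 4 mm off the commanded value because the arm had not settled. I corrected this before the hold.

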